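# Seat a round lens in its three-point nest and set the friction-held keeper arm on it

### The job

First slide the round lens cell on the fixture plate home against both upright pins while the keeper arm is still swung open. Then swing the keeper arm by its handle, whose pivot stays wherever it is left, until the sprung tip on its side bears on the rim of the lens and is pressed in about half-way, never hard onto its stop, and leave it standing there with the lens touching both pins and the tip. Do not disturb the small things standing around.

Things in the scene. Friction and masses are not known exactly. Their poses are not given: they have to be found in the camera images.
- lens_nest: The fixture: a smooth slippery aluminium plate 176 x 150 x 12 mm fixed to the worktop. Its frame: origin at worktop level exactly under the lens's home centre; the plate reaches from x -62 to +114 mm and y -55 to +95 mm. The two pins stand on the -y side of home, the keeper arm's pivot at x +90, y +52 mm.
- nest_home (a point): Where the centre (half-way up) of the lens cell must be: 22 mm above the worktop, 10 mm above the plate; there the lens touches both pins.
- pin_left: Slippery upright steel pin, 12 mm diameter, 22 mm tall, origin at the centre of its foot on the plate; at x -19.9, y -23.7 mm in the fixture's frame.
- pin_right: The same pin on the other side, at x +19.9, y -23.7 mm in the fixture's frame.
- lens_cell: The round lens in a plain aluminium cell, a flat smooth disc 50 mm in diameter and 20 mm tall (glass bulges 3 mm above), about 0.1 to 0.2 kg, loose, lying flat on the plate on the +y side of home; origin at the centre of its underside.
- lens_center (a point): The centre of the lens cell, half-way up (10 mm over its underside).
- keeper_arm: Keeper arm: dark steel bar 14 mm wide, 147 mm long, 16 to 30 mm above the worktop, running along its own -x from its origin on the pivot axis (worktop level). Its angle is 0 when its axes are parallel to the fixture's; it opens clockwise seen from above (free end toward the fixture's +y), starts 1.2 to 1.6 rad open and can close to -0.25 rad.
- pivot (a point): Point on the arm's vertical pivot axis, 23 mm above the worktop (the boss around it is 28 mm wide and ends 49 mm above the worktop). The pivot has steady friction of about 0.55 N m (2 to 4 N felt at the handle, alike at all angles) and holds the arm, and the tip's spring, wherever it is left.
- plunger_root (a point): On the bar's centre line, 90 mm from the pivot, 23 mm up: here a brass plunger with a slippery white sprung tip, 9 mm wide, looks to the arm's -y. How far it is screwed out differs each time, unmeasured: the tip ends 19 to 31 mm from this point, so it meets a seated lens at about -0.10 to +0.05 rad. The tip gives 6 mm: 0.5 N at first touch, 2.9 N half-way, 5.3 N at its stop.
- handle (a point): Centre of the arm's handle, an upright black cylinder 16 mm in diameter and 40 mm tall (39 to 79 mm above the worktop), 140 mm from the pivot on the bar's centre line; this point is 59 mm above the worktop. It is rigid with the bar and does not spin, so a gripper holding it firmly must turn with the arm.
- vial: Bystander: small glass vial, 22 mm diameter, 50 mm tall, origin at its underside.
- dropper: Bystander: dropper bottle, 34 mm diameter, 75 mm tall, origin at its underside.
- petri: Bystander: flat round dish, 61 mm diameter, 16 mm tall, origin at its underside.
- hexkey: Bystander: hex key lying flat, 31 x 99 x 5 mm, origin at its underside.
- reactor: Fixed surroundings, not to be touched: a reactor housing 0.38 m tall to the left of the work; it covers about x 0.47 to 0.86 m and y 0.34 to 0.62 m (origin at worktop level, x 0.71, y 0.30 m). A lower turntable stand, a dry block heater and a power box stand along the back, from x 0.6 m on.
Mind the look-alikes: they are no part of the job. Leave any blue or turquoise look-alike of the lens_cell alone.

How it is judged (in metres and radians):
On the way:
1. the lens is slid home to within 2.5 mm while the keeper arm is still open (its handle more than 75 mm to the +y side of home) and off the lens (horizontal distance between lens_center and nest_home below 0.0025 m and height (world z) of lens_center below 0.0245 m and y of handle in the frame of lens_nest above 0.075 m and contact force between keeper_arm and lens_cell below 0.05 N), for 0.2 s.
At the end, for the whole second after the job is handed in: The lens lies flat on the plate with its centre within 2 mm of home and bears on both pins (more than 0.15 N each); the released keeper arm stands still with its sprung tip pressing the lens with 1.3 to 4.6 N, that is pressed in roughly 1 to 5 of its 6 mm (horizontal distance between lens_center and nest_home below 0.002 m and height (world z) of lens_center below 0.024 m and angle between lens_cell's own z axis and vertical below 0.05 rad and contact force between each of pin_left, pin_right and lens_cell above 0.15 N and contact force between keeper_arm and lens_cell between 1.3 and 4.6 N and angular speed of keeper_arm below 0.02 rad/s and linear speed of lens_cell below 0.01 m/s); the robot touches nothing.
It fails at once if the keeper arm presses the lens with more than 10 N (sprung tip rammed onto its stop) (contact force between keeper_arm and lens_cell above 10 N).
It fails at once if a bystander is moved by more than 15 mm (distance of any of vial, dropper, petri, hexkey from where it was at the start of the episode above 0.015 m).
It also fails if it takes over 72 s, if anything falls off the work surface, if the arm or the gripper's body presses on something with over 40 N, if the wrist force passes 120 N, or if a joint passes its speed limit or range.

### The arm

A 6-joint arm with a two-finger parallel gripper is mounted at the origin on a cart in front of the work surface, level with it; the furniture and walls round the work are solid. World frame = base frame: x ahead of the robot, y to its left, z up, the work surface at z = 0. Lengths are in mm, angles in degrees, forces in N, time in s.
With the tool pointing down it reaches from about 350 to 850 mm from the base axis. Payload 8.1 kg.
Tool frame: the origin (TCP) lies between the finger pads; the fingertips stand 25 mm ahead of it and the grasp point (between the pads) lies 6 mm ahead of it (r.tcp_to_tips is the distance from the TCP to the fingertips, in mm); z points along the fingers, y is the line along which they close (so a half turn about z gives the same grasp; the last joint's range is limited). The gripper opens to 85 mm and grips with 20 to 120 N. Pads are 22 mm wide; open, the fingers measure 114 mm over their backs; the gripper's body (76 mm by 85 mm) begins 54 mm behind the grasp point. The pads swing forward as they close: fully open they stand 13 mm farther back than shut.
Start: joints at [71.597, 7.471, 85.268, -0, 87.261, -4.893], TCP at [140.15, 583.407, 256.292] pointing down, gripper open.
Joint ranges: [-169.43, 169.43], [-51.17, 129.36], [1.28, 143.12], [-76.62, 256.62], [0, 156.53], [-152.29, 152.29]. Speed limits (degrees/s): [136.94, 136.94, 159.86, 180, 180, 180].

### API

Orientations are given as [roll, pitch, yaw] about the fixed x, y, z axes, in that order (R = Rz(yaw) Ry(pitch) Rx(roll)).
In Python, from bench import r gives the robot as it stands.
- The arm moves only by the tool apply_moves, never from a script. Its arguments are lists of equal length, an entry for each row: "angular": the turn, a rotation vector about the world's x, y, z in units of 8 degrees (1.0 is 8 degrees), a list of three; "travel": the shift along the world's x, y, z in units of 40 mm (1.0 is 40 mm), a list of three; "jaw": the opening, from 0 (shut) to 1 (fully open). A call has 1 to 20 rows; each row shifts and turns the commanded pose from where the row before left it; what a row does not reach is not made up. A row lasts 1/8 s, in which the tool goes at most 62.5 mm and 10.7 degrees, less where a joint would pass 70% of its speed; a pose out of reach is approached as far as the arm can. A call is refused whole if a number of a shift passes 1 or a number of a turn 1, either way. A call with a gripper value outside its range is refused whole. The fingers move at their own pace and stop on an object; "force" is the grip in N (left out, the last holds). Time passes only in rows, so rows that do not move let the fingers close. It gives the time, the measured TCP pose, the force, the opening and the grip force at its end, in the units of the state.
- r.sense(): the state, without advancing time (a new reading comes with each control period).
- r.snapshot(name): name is "side" or "top"; returns a dict with "color" (480x640x3 uint8, red, green, blue), "fx", "fy", "cx", "cy" (pixels), "R" (3x3) and "t" (3): a world point X has camera coordinates R X + t. Camera axes: x right, y down, z forward; pixel columns grow to the right and rows downward; lengths in mm; the calibration is good to about 2 mm. A picture is of the moment at which its call begins. There is no depth.
- r.hand_in(): hands the job in; it is judged then, once.
The state is a dict: "time": time; "joint_pos": joint angles; "qd": joint speeds; "joint_efforts": joint torques, N m; "tool_pos": TCP position; "tcp_rot": TCP orientation; "ft_force": force on the tool from outside, world axes, zero at the start; "wrist_torque": the same for the moment, N m; "finger_gap": finger opening in mm; "grip_force": force on a finger pad.
Only numpy, scipy, OpenCV 4.12 (cv2) and the standard library are available. Lean on these libraries where they do the work, as an engineer would, in place of code of your own. Each camera call takes 0.05 s, during which the arm holds its last target. There are 200 camera calls.

## Working session

There is one attempt and no reset: what is moved stays moved. The work goes in short steps, Python scripts to look and compute and a tool call to move; the robot and the scene stay as the last step left them, time stands still between calls to the robot, and variables do not carry over. Pictures are saved under pics/ and viewed, at most 10 in all, crops included, and the job is handed in when it is done.

Besides the shell and the picture viewer there is one more tool, called after "Call:" as name(argument=value, ...) on one line, values as JSON. apply_moves: Moves the arm, as the interface text tells. Its arguments: {"type":"object","properties":{"angular":{"type":"array"},"travel":{"type":"array"},"jaw":{"type":"array"},"force":{"type":"number"}},"required":["angular","travel","jaw"]}

```bash
ls; mkdir -p pics; cat > h.py <<'E'
import numpy as np,cv2
from bench import r
def snap(n,f=None):
    s=r.snapshot(n)
    if f: cv2.imwrite('pics/'+f,s['color'][:,:,::-1])
    return s
def ray(s,u,v,z):
    R=np.array(s['R']);t=np.array(s['t'])
    c=-R.T@t; d=R.T@np.array([(u-s['cx'])/s['fx'],(v-s['cy'])/s['fy'],1])
    return c+d*(z-c[2])/d[2]
def proj(s,X):
    c=np.array(s['R'])@np.array(X)+np.array(s['t']); return np.array([s['fx']*c[0]/c[2]+s['cx'],s['fy']*c[1]/c[2]+s['cy']])
E
python3 - <<'E'
from h import *
for n in('top','side'):
    s=snap(n,n+'0.png'); print(n,s['fx'],-np.array(s['R']).T@s['t'],np.array(s['R']).round(2).tolist())
print(r.sense())
E
```

```text
pics
top 518.472905185872 [ 429.84970112  -22.80236135 1392.83856387] [[-0.02, -1.0, 0.0], [-0.99, 0.02, -0.1], [0.1, -0.01, -0.99]]
side 573.8178723622782 [258.9728162  882.50948035 686.99991502] [[-0.95, -0.31, -0.01], [-0.16, 0.51, -0.84], [0.27, -0.8, -0.54]]
{'time': 0.1, 'joint_pos': array([ 7.15960462e+01,  7.51131439e+00,  8.53229361e+01, -4.70111592e-04,
        8.72620447e+01, -4.89567595e+00]), 'qd': array([-0.09772877, -0.09359036, -0.1702029 , -0.0673437 ,  0.03792959,
        0.0833654 ]), 'joint_efforts': array([ 1.22166031e-03, -5.70949566e+01, -5.01943016e+01, -2.09376531e-04,
        8.16625950e-03, -4.88923274e-05]), 'tool_pos': array([140.01511536, 582.96701698, 255.34473319]), 'tcp_rot': array([-1.79904016e+02, -7.75016575e-03,  1.66491738e+02]), 'ft_force': array([-0.02460211, -0.15325768, -0.13808595]), 'wrist_torque': array([-0.0258859 ,  0.01016205, -0.0132325 ]), 'grip_force': 0.0, 'finger_gap': 85.25211990149857}
```

View pics/top0.png

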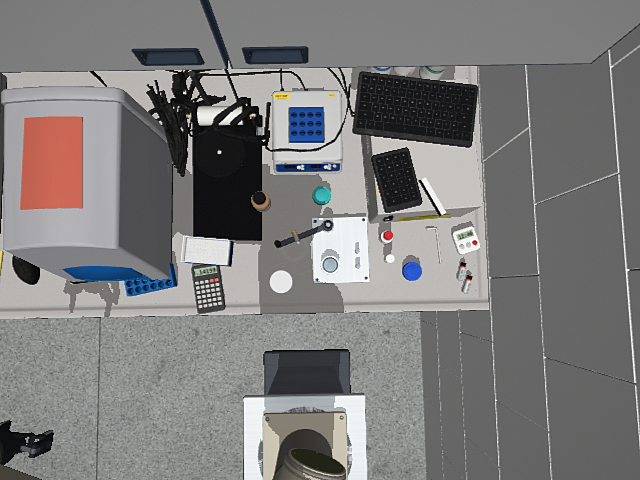

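View pics/side0.png

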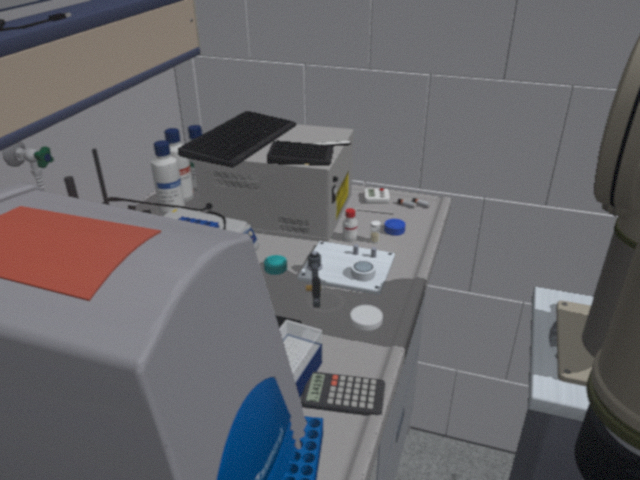

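Candidates for the lens: grey disc on the plate at top (330,264); turquoise disc (322,195), blue disc (412,271), white petri (281,282). By the description (aluminium, on the plate, +y of the pins at (357,247) and (357,263)) it is the grey one. I'll check it in a close crop and measure.

```bash
python3 - <<'E'
from h import *
s=snap('top'); c=s['color']; cv2.imwrite('pics/crop1.png',cv2.resize(c[185:295,265:405,::-1],None,fx=5,fy=5,interpolation=cv2.INTER_CUBIC))
g=c.min(2)
m=((g>185)).astype(np.uint8); m[:, :305]=0;m[:,380:]=0;m[:205]=0;m[292:]=0
cs,_=cv2.findContours(cv2.morphologyEx(m,cv2.MORPH_CLOSE,np.ones((9,9))),0,2); k=max(cs,key=cv2.contourArea); rc=cv2.minAreaRect(k); print(rc)
for p in cv2.boxPoints(rc): print(p,ray(s,*p,12).round(1))
print(r.tcp_to_tips)
E
```

```text
((345.0, 248.0), (86.0, 68.0), 90.0)
[311. 205.] [653.3 -26.2  12. ]
[379. 205.] [ 650.  -209.4   12. ]
[379. 291.] [ 419.6 -202.1   12. ]
[311. 291.] [423. -22.  12.]
25.0
```

View pics/crop1.png

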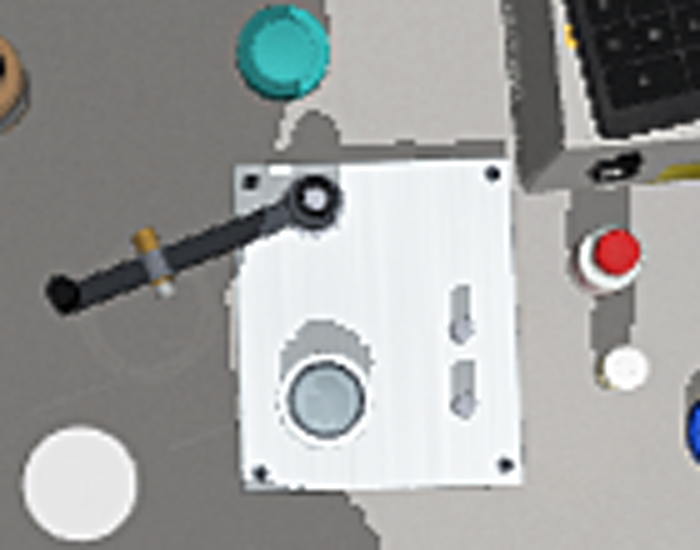

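The crop shows the grey lens on the plate at crop (326,399), the two pins at about (461,331) and (463,405), the pivot boss at (315,200), the handle at (65,294), and the plunger at (155,262) with its white tip pointing to -x. The turquoise and blue discs are clearly off the plate.

```bash
python3 - <<'E'
from h import *
s=snap('top')
P=lambda a,b,z: ray(s,a/5+265-.4,b/5+185-.4,z)
fx=[((-62+176,95),(233,167),12),((114,-55),(513,158),12),((-62,-55),(523,485),12),((-62,95),(244,490),12),((90,52),(315,200),49),((-19.9,-23.7),(463,405),30),((19.9,-23.7),(461,331),30)]
A=np.array([f[0] for f in fx],float);B=np.array([P(*f[1],f[2])[:2] for f in fx])
a=A-A.mean(0);b=B-B.mean(0);th=np.arctan2((a[:,0]*b[:,1]-a[:,1]*b[:,0]).sum(),(a*b).sum())
R=np.array([[np.cos(th),-np.sin(th)],[np.sin(th),np.cos(th)]]);t=B.mean(0)-R@A.mean(0)
print('home',t.round(1),'yaw',np.degrees(th).round(2));print((A@R.T+t-B).round(1))
for n,q in dict(lens=(326,399,32),handle=(65,294,79),pivot=(315,200,49),tip=(166,291,23),petri=(80,484,16),vial=(626,367,50),drop=(617,250,75)).items():
    w=P(*q)[:2];print(n,w.round(1),(R.T@(w-t)).round(1))
E
```

```text
home [ 506.1 -121.8] yaw 0.48
[[ 1.4  0.3]
 [ 0.5  0.9]
 [-0.3 -0.4]
 [-1.7  1.5]
 [ 0.9 -0.5]
 [-0.8 -1. ]
 [ 0.1 -0.7]]
lens [491.6 -72.6] [-14.1  49.3]
handle [545.2  60.7] [ 40.7 182.1]
pivot [594.8 -68.5] [89.1 52.5]
tip [550.8  10.7] [ 45.8 132.1]
petri [449.8  57.9] [-54.8 180.2]
vial [ 504.5 -227.9] [  -2.6 -106.1]
drop [ 563.  -221.5] [  56.  -100.2]
```

Call:
apply_moves(angular=[[0,0,-0.53],[0,0,-0.53],[0,0,-0.53],[0,0,-0.53],[0,0,-0.53],[0,0,-0.53],[0,0,-0.53],[0,0,-0.53],[0,0,-0.53],[0,0,-0.53],[0,0,-0.53],[0,0,-0.53],[0,0,-0.53],[0,0,-0.53],[0,0,-0.53],[0,0,-0.53],[0,0,-0.53],[0,0,-0.53],[0,0,0],[0,0,0]], travel=[[0.49,-0.91,-0.13],[0.49,-0.91,-0.13],[0.49,-0.91,-0.13],[0.49,-0.91,-0.13],[0.49,-0.91,-0.13],[0.49,-0.91,-0.13],[0.49,-0.91,-0.13],[0.49,-0.91,-0.13],[0.49,-0.91,-0.13],[0.49,-0.91,-0.13],[0.49,-0.91,-0.13],[0.49,-0.91,-0.13],[0.49,-0.91,-0.13],[0.49,-0.91,-0.13],[0.49,-0.91,-0.13],[0.49,-0.91,-0.13],[0.49,-0.91,-0.13],[0.49,-0.91,-0.13],[0,0,0],[0,0,0]], jaw=[1,1,1,1,1,1,1,1,1,1,1,1,1,1,1,1,1,1,1,1], force=20)

```text
time: 2.7
tool_pos: [492.6, -71.5, 162.4]
tcp_rot: [-179.9, -0.0, 90.2]
ft_force: [-1.3, 0.1, 0.8]
finger_gap: 85.1
grip_force: 0.0
```

Call:
apply_moves(angular=[[0,0,0],[0,0,0],[0,0,0],[0,0,0],[0,0,0],[0,0,0],[0,0,0],[0,0,0],[0,0,0],[0,0,0],[0,0,0],[0,0,0]], travel=[[0,0,-0.8],[0,0,-0.8],[0,0,-0.75],[0,0,-0.5],[0,0,-0.2],[0,0,0],[0,0,0],[0,0,0],[0,0,0],[0,0,0],[0,0,0],[0,0,0]], jaw=[1,1,1,1,1,1,0.5,0.5,0.5,0.5,0.5,0.5])

```text
time: 4.2
tool_pos: [493.7, -72.0, 41.6]
tcp_rot: [179.9, 0.0, 90.2]
ft_force: [-0.8, -0.7, 5.8]
finger_gap: 48.6
grip_force: 21.5
```

```bash
python3 - <<'E'
from h import *
s=snap('side'); u,v=proj(s,[492,-72,40]).astype(int); print(u,v)
c=s['color'][v-55:v+55,u-70:u+70,::-1]
cv2.imwrite('pics/side1.png',cv2.resize(c,None,fx=5,fy=5,interpolation=cv2.INTER_CUBIC));print(r.sense()['tool_pos'],r.sense()['finger_gap'])
E
```

```text
361 263
[493.72614879 -71.97873089  41.64026164] 48.81933336531834
```

View pics/side1.png

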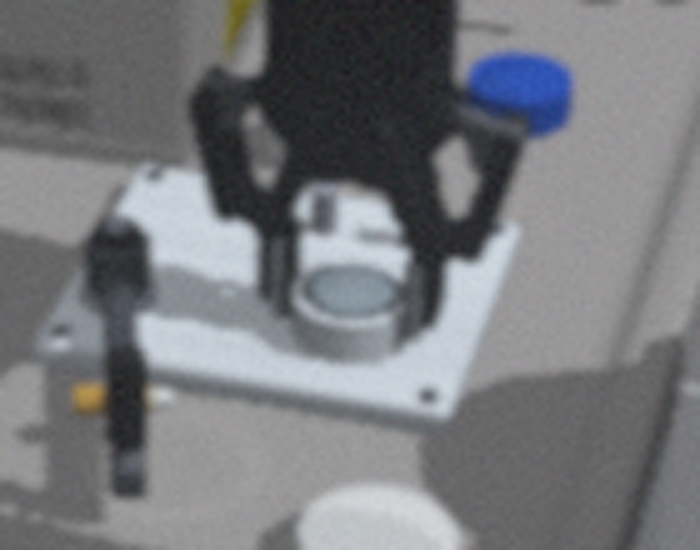

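Both fingers hold the lens at its diameter (pads near crop (280,280) and (425,290), lens between at (350,300)). Now I slide it towards home.

Call:
apply_moves(angular=[[0,0,0],[0,0,0],[0,0,0],[0,0,0],[0,0,0],[0,0,0],[0,0,0]], travel=[[0.06,-0.2,0],[0.06,-0.2,0],[0.06,-0.2,0],[0.06,-0.2,0],[0.06,-0.2,0],[0,0,0],[0,0,0]], jaw=[0.5,0.5,0.5,0.5,0.5,0.5,0.5])

```text
time: 5.12
tool_pos: [505.8, -112.3, 41.6]
tcp_rot: [179.9, 0.1, 90.2]
ft_force: [-0.3, -0.4, 4.9]
finger_gap: 49.0
grip_force: 21.5
```

```bash
python3 - <<'E'
from h import *
s=snap('top'); u,v=proj(s,[506,-122,32]).astype(int); print(u,v)
c=s['color'][v-40:v+40,u-50:u+50,::-1]
cv2.imwrite('pics/top2.png',cv2.resize(c,None,fx=6,fy=6,interpolation=cv2.INTER_CUBIC));print(r.sense()['tool_pos'],r.sense()['ft_force'])
E
```

```text
348 258
[ 505.85649961 -112.19925922   41.67795645] [0.34898025 0.49300751 6.00409554]
```

View pics/top2.png

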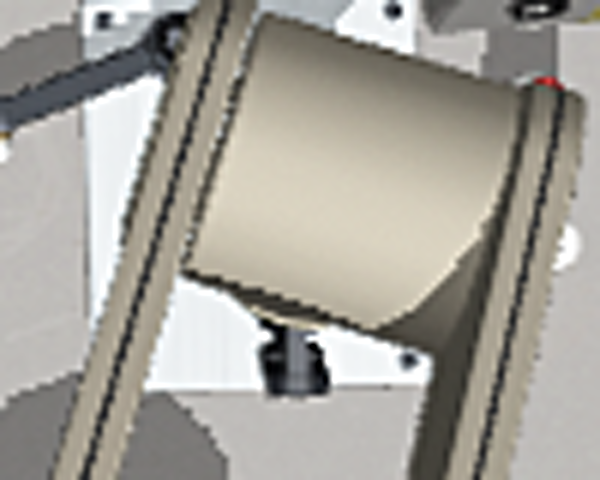

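The top view is hidden by the wrist, so I continue by feel.

Call:
apply_moves(angular=[[0,0,0],[0,0,0],[0,0,0],[0,0,0]], travel=[[0,-0.04,0],[0,-0.04,0],[0,-0.04,0],[0,0,0]], jaw=[0.5,0.5,0.5,0.5])

```text
time: 5.68
tool_pos: [505.8, -116.7, 41.6]
tcp_rot: [179.9, 0.0, 90.2]
ft_force: [-0.1, -0.3, 6.3]
finger_gap: 49.1
grip_force: 21.5
```

Call:
apply_moves(angular=[[0,0,0],[0,0,0],[0,0,0]], travel=[[0,-0.04,0],[0,-0.04,0],[0,0,0]], jaw=[0.5,0.5,0.5])

```text
time: 6.05
tool_pos: [505.8, -119.9, 41.7]
tcp_rot: [179.9, 0.0, 90.2]
ft_force: [-1.0, 0.1, 5.9]
finger_gap: 49.1
grip_force: 21.5
```

Call:
apply_moves(angular=[[0,0,0],[0,0,0],[0,0,0]], travel=[[0,-0.04,0],[0,-0.04,0],[0,0,0]], jaw=[0.5,0.5,0.5])

```text
time: 6.42
tool_pos: [505.1, -121.9, 41.3]
tcp_rot: [180.0, -0.1, 90.2]
ft_force: [-2.6, 6.8, 9.4]
finger_gap: 49.2
grip_force: 22.1
```

Call:
apply_moves(angular=[[0,0,0],[0,0,0],[0,0,0],[0,0,0],[0,0,0],[0,0,0],[0,0,0],[0,0,0],[0,0,0],[0,0,0],[0,0,0],[0,0,0],[0,0,0],[0,0,0],[0,0,0],[0,0,0]], travel=[[0,0,0],[0,0,0],[0,0,0],[0,0,0.5],[0,0,0.8],[0.02,0.4,0],[0,0.4,0],[0,0.4,0],[0,0,0],[0,0,0],[0,0,0],[0,0,0],[0,0,-0.5],[0,0,-0.5],[0,0,-0.2],[0,0,0]], jaw=[0.8,0.8,0.8,0.8,0.8,0.4,0,0,0,0,0,0,0,0,0,0])

```text
time: 8.43
tool_pos: [505.3, -75.1, 44.3]
tcp_rot: [-179.9, -0.0, 90.2]
ft_force: [0.4, 0.5, -0.4]
finger_gap: 0.0
grip_force: 0.0
```

```bash
python3 - <<'E'
from h import *
s=snap('side'); u,v=proj(s,[506,-110,40]).astype(int)
c=s['color'][v-55:v+55,u-70:u+70,::-1]
cv2.imwrite('pics/side2.png',cv2.resize(c,None,fx=5,fy=5,interpolation=cv2.INTER_CUBIC));print(r.sense()['tool_pos'],r.sense()['finger_gap'],r.sense()['ft_force'])
E
```

```text
[505.94313474 -75.17309922  45.03138171] 0.23912136983499768 [ 0.0665782  -0.48962694  0.80255902]
```

View pics/side2.png

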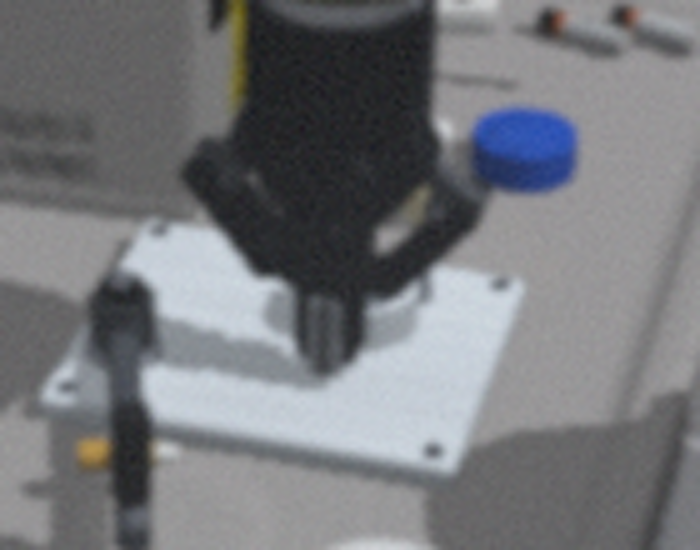

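The shut fingers (crop (328,330)) stand behind the lens, which stands flat near the pins. Next I push lightly until it seats.

Call:
apply_moves(angular=[[0,0,0],[0,0,0],[0,0,0],[0,0,0]], travel=[[0,-0.1,-0.05],[0,-0.1,0],[0,0,0],[0,0,0]], jaw=[0,0,0,0])

```text
time: 8.98
tool_pos: [505.9, -83.1, 42.9]
tcp_rot: [180.0, -0.0, 90.2]
ft_force: [0.3, -0.3, 0.2]
finger_gap: 0.3
grip_force: 0.0
```

Call:
apply_moves(angular=[[0,0,0],[0,0,0],[0,0,0]], travel=[[0,-0.04,0],[0,-0.04,0],[0,0,0]], jaw=[0,0,0])

```text
time: 9.35
tool_pos: [505.7, -86.3, 42.7]
tcp_rot: [-180.0, 0.0, 90.2]
ft_force: [0.5, -0.0, 0.9]
finger_gap: 0.1
grip_force: 0.0
```

Call:
apply_moves(angular=[[0,0,0],[0,0,0],[0,0,0]], travel=[[0,-0.03,0],[0,-0.03,0],[0,0,0]], jaw=[0,0,0])

```text
time: 9.72
tool_pos: [505.7, -87.6, 42.6]
tcp_rot: [-180.0, -0.1, 90.2]
ft_force: [0.6, 6.2, 1.3]
finger_gap: 0.1
grip_force: 3.2
```

Call:
apply_moves(angular=[[0,0,0],[0,0,0],[0,0,0],[0,0,0],[0,0,0],[0,0,0],[0,0,0.63],[0,0,0.63],[0,0,0.63],[0,0,0.63],[0,0,0],[0,0,0]], travel=[[0,-0.02,0],[0,0,0],[0,0.5,0],[0,0,0.75],[0,0,0.75],[0,0,0.75],[0.25,0.8,0],[0.25,0.8,0],[0.25,0.8,0],[0.24,0.83,0],[0,0,0],[0,0,0]], jaw=[0,0,0,0,0,0,0.48,0.48,0.48,0.48,0.48,0.48])

```text
time: 11.22
tool_pos: [545.2, 59.4, 132.5]
tcp_rot: [-180.0, 0.0, 110.3]
ft_force: [0.1, 0.1, -0.7]
finger_gap: 40.9
grip_force: 0.0
```

```bash
python3 - <<'E'
from h import *
s=snap('top'); u,v=proj(s,[530,-50,30]).astype(int); print(u,v)
c=s['color'][v-50:v+50,u-65:u+65,::-1]
cv2.imwrite('pics/top3.png',cv2.resize(c,None,fx=6,fy=6,interpolation=cv2.INTER_CUBIC));print(r.sense()['tool_pos'],r.sense()['finger_gap'],r.sense()['tcp_rot'])
E
```

```text
320 250
[545.10792696  59.07278374 132.53204752] 40.934102330680865 [-1.79969124e+02  1.44208326e-02  1.10260407e+02]
```

View pics/top3.png

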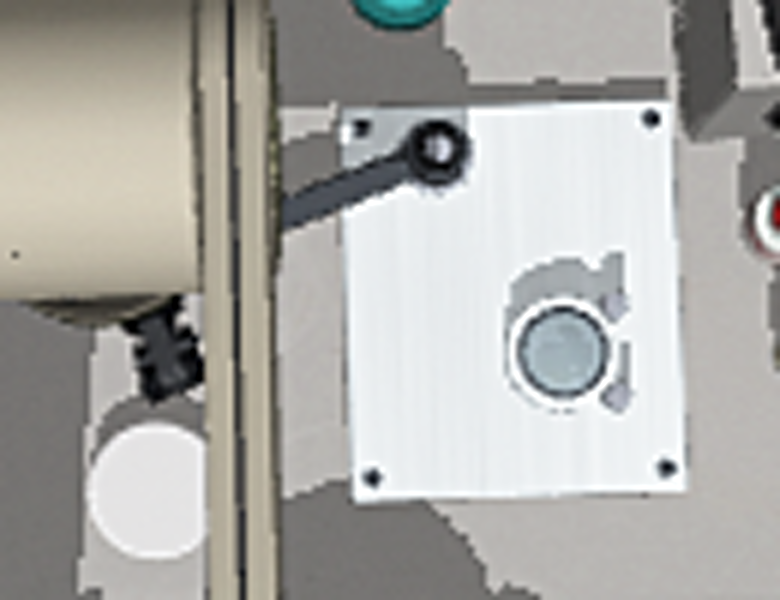

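The lens sits between both pins at crop (563,352), which is home. Next I lower the open fingers over the handle.

Call:
apply_moves(angular=[[0,0,0],[0,0,0],[0,0,0],[0,0,0],[0,0,0],[0,0,0]], travel=[[0,0,-0.4],[0,0,-0.4],[0,0,-0.4],[0,0,-0.4],[0,0,-0.08],[0,0,0]], jaw=[0.48,0.48,0.48,0.48,0.48,0.48])

```text
time: 12.02
tool_pos: [545.2, 59.9, 65.2]
tcp_rot: [-180.0, -0.0, 110.3]
ft_force: [1.0, 0.8, 0.1]
finger_gap: 41.0
grip_force: 0.0
```

```bash
python3 - <<'E'
from h import *
s=snap('side'); u,v=proj(s,[545,60,60]).astype(int)
c=s['color'][v-45:v+45,u-60:u+60,::-1]
cv2.imwrite('pics/side3.png',cv2.resize(c,None,fx=5,fy=5,interpolation=cv2.INTER_CUBIC));print(r.sense()['tool_pos'],r.sense()['ft_force'])
# arc waypoints of handle from theta
th0=np.radians(0.48);piv=np.array([594.8,-69.0])
R=np.array([[np.cos(th0),-np.sin(th0)],[np.sin(th0),np.cos(th0)]])
piv=np.array([506.1,-121.8])+R@[90,52];print(piv)
p=None
for th in [1.213,1.1,1.0,.9,.8,.7,.6,.5,.4,.3,.25,.2,.15,.1,.05,0,-.05,-.1,-.15]:
    q=piv+R@[-140*np.cos(th),140*np.sin(th)];print(th,q.round(1),(None if p is None else ((q-p)/40).round(2)));p=q
E
```

```text
[545.69786928  59.86626359  65.84512719] [ 0.95337487 -0.17051656  0.73577903]
[595.66121266 -69.04785135]
1.213 [545.5  61.7] None
1.1 [531.1  55.2] [-0.36 -0.16]
1.0 [519.   48.1] [-0.3  -0.18]
0.9 [507.7  39.9] [-0.28 -0.21]
0.8 [497.3  30.6] [-0.26 -0.23]
0.7 [487.8  20.2] [-0.24 -0.26]
0.6 [479.5   9. ] [-0.21 -0.28]
0.5 [472.2  -3. ] [-0.18 -0.3 ]
0.4 [466.3 -15.6] [-0.15 -0.32]
0.3 [461.6 -28.8] [-0.12 -0.33]
0.25 [459.7 -35.5] [-0.05 -0.17]
0.2 [458.2 -42.4] [-0.04 -0.17]
0.15 [457.1 -49.3] [-0.03 -0.17]
0.1 [456.2 -56.2] [-0.02 -0.17]
0.05 [455.8 -63.2] [-0.01 -0.17]
0 [455.7 -70.2] [-0.   -0.17]
-0.05 [455.9 -77.2] [ 0.01 -0.17]
-0.1 [456.5 -84.2] [ 0.01 -0.17]
-0.15 [457.4 -91.1] [ 0.02 -0.17]
```

View pics/side3.png

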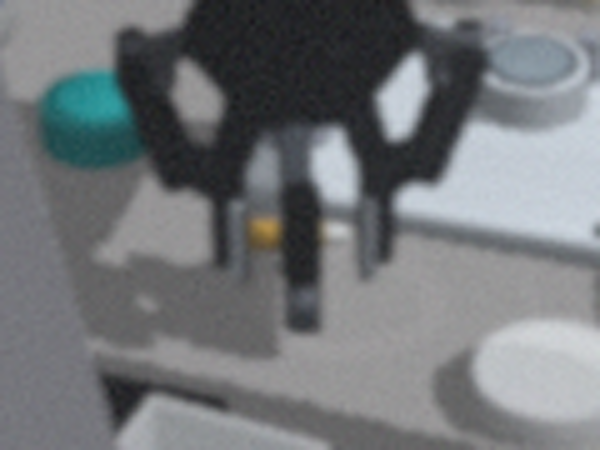

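The handle stands midway between the pads (crop (300,250), pads at (230,240) and (375,240)). I narrow the gap and lead it round the arc, turning the gripper with the arm.

Call:
apply_moves(angular=[[0,0,0],[0,0,0],[0,0,0.4],[0,0,0.4],[0,0,0.36],[0,0,0.36],[0,0,0.36],[0,0,0.36],[0,0,0.36],[0,0,0.36],[0,0,0.36],[0,0,0.36],[0,0,0.36],[0,0,0.36],[0,0,0.36],[0,0,0.36],[0,0,0.36],[0,0,0.36],[0,0,0],[0,0,0]], travel=[[0,0.04,0],[0,0,0],[-0.18,-0.08,0],[-0.18,-0.08,0],[-0.15,-0.09,0],[-0.15,-0.09,0],[-0.14,-0.1,0],[-0.14,-0.1,0],[-0.13,-0.12,0],[-0.13,-0.12,0],[-0.12,-0.13,0],[-0.12,-0.13,0],[-0.1,-0.14,0],[-0.1,-0.14,0],[-0.09,-0.15,0],[-0.09,-0.15,0],[-0.08,-0.16,0],[-0.07,-0.16,0],[0,0,0],[0,0,0]], jaw=[0.3,0.3,0.3,0.3,0.3,0.3,0.3,0.3,0.3,0.3,0.3,0.3,0.3,0.3,0.3,0.3,0.3,0.3,0.3,0.3])

```text
time: 14.58
tool_pos: [466.8, -16.2, 65.7]
tcp_rot: [-180.0, 0.0, 157.0]
ft_force: [0.1, 0.2, 0.1]
finger_gap: 25.5
grip_force: 0.0
```

Call:
apply_moves(angular=[[0,0,0.18],[0,0,0.18],[0,0,0.18],[0,0,0.18]], travel=[[-0.03,-0.08,0],[-0.03,-0.08,0],[-0.03,-0.08,0],[-0.03,-0.09,0]], jaw=[0.3,0.3,0.3,0.3])

```text
time: 15.08
tool_pos: [462.0, -29.6, 65.7]
tcp_rot: [180.0, 0.0, 162.9]
ft_force: [1.9, 4.2, 1.3]
finger_gap: 25.4
grip_force: 2.0
```

```bash
python3 - <<'E'
from h import *
s=snap('side'); u,v=proj(s,[466,-25,50]).astype(int)
c=s['color'][v-50:v+50,u-75:u+75,::-1]
cv2.imwrite('pics/side4.png',cv2.resize(c,None,fx=5,fy=5,interpolation=cv2.INTER_CUBIC));print(r.sense()['tool_pos'],r.sense()['ft_force'])
E
```

```text
[461.8165182  -30.02608525  65.67593771] [1.87327986 2.09367137 2.97030937]
```

View pics/side4.png

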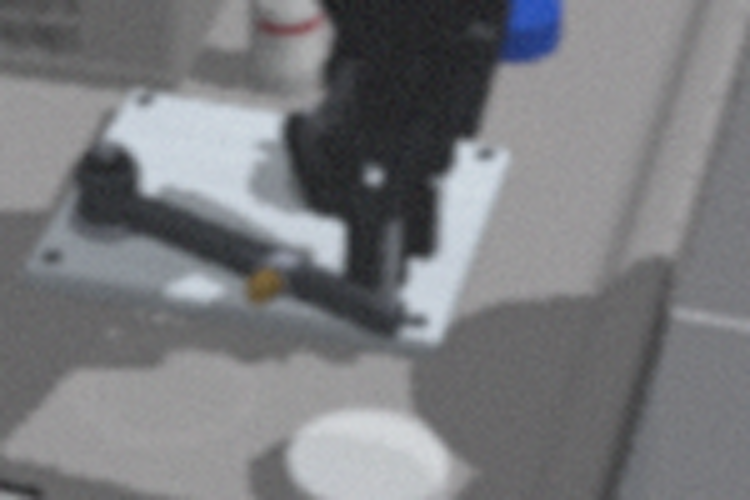

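The arm follows the pushing pad, with the bar now across the plate (crop (130,200) to (390,320)) and the brass plunger at (265,285). I bring it on to just before the earliest possible contact.

Call:
apply_moves(angular=[[0,0,0.18],[0,0,0.18],[0,0,0.18],[0,0,0.18],[0,0,0.18],[0,0,0.18],[0,0,0.18],[0,0,0.18],[0,0,0.18],[0,0,0.1]], travel=[[-0.03,-0.08,0],[-0.03,-0.08,0],[-0.02,-0.08,0],[-0.02,-0.08,0],[-0.02,-0.08,0],[-0.01,-0.08,0],[-0.01,-0.08,0],[-0.01,-0.08,0],[0,-0.08,0],[0,-0.08,0]], jaw=[0.3,0.3,0.3,0.3,0.3,0.3,0.3,0.3,0.3,0.3])

```text
time: 16.38
tool_pos: [455.1, -61.5, 65.2]
tcp_rot: [180.0, -0.1, 176.6]
ft_force: [-1.4, 3.4, 3.2]
finger_gap: 25.5
grip_force: 2.1
```

Call:
apply_moves(angular=[[0,0,0.06],[0,0,0.06],[0,0,0.06]], travel=[[0,-0.02,0],[0,-0.02,0],[0,-0.02,0]], jaw=[0.3,0.3,0.3])

```text
time: 16.75
tool_pos: [455.3, -63.7, 65.2]
tcp_rot: [180.0, -0.1, 178.0]
ft_force: [-2.3, 4.5, 2.8]
finger_gap: 25.5
grip_force: 2.1
```

Call:
apply_moves(angular=[[0,0,0.06],[0,0,0.06],[0,0,0.06]], travel=[[0,-0.02,0],[0,-0.02,0],[0,-0.02,0]], jaw=[0.3,0.3,0.3])

```text
time: 17.12
tool_pos: [455.2, -66.1, 65.1]
tcp_rot: [180.0, -0.1, 179.5]
ft_force: [-2.8, 4.9, 2.6]
finger_gap: 25.5
grip_force: 2.1
```

Call:
apply_moves(angular=[[0,0,0.06],[0,0,0.06],[0,0,0.06]], travel=[[0,-0.02,0],[0,-0.02,0],[0,-0.02,0]], jaw=[0.3,0.3,0.3])

```text
time: 17.5
tool_pos: [455.3, -68.5, 65.2]
tcp_rot: [180.0, -0.1, -179.1]
ft_force: [-2.2, 4.4, 1.6]
finger_gap: 25.8
grip_force: 2.1
```

Call:
apply_moves(angular=[[0,0,0.05],[0,0,0.05],[0,0,0.05]], travel=[[0,-0.02,0],[0,-0.02,0],[0,-0.02,0]], jaw=[0.3,0.3,0.3])

```text
time: 17.88
tool_pos: [455.4, -70.9, 65.2]
tcp_rot: [180.0, -0.1, -177.9]
ft_force: [-2.0, 3.9, 1.3]
finger_gap: 25.9
grip_force: 2.1
```

Call:
apply_moves(angular=[[0,0,0.05],[0,0,0.05],[0,0,0.05]], travel=[[0,-0.02,0],[0,-0.02,0],[0,-0.02,0]], jaw=[0.3,0.3,0.3])

```text
time: 18.25
tool_pos: [455.4, -73.4, 65.2]
tcp_rot: [180.0, -0.0, -176.7]
ft_force: [-2.3, 4.5, 0.1]
finger_gap: 25.9
grip_force: 2.1
```

Call:
apply_moves(angular=[[0,0,0.05],[0,0,0.05],[0,0,0.05]], travel=[[0,-0.02,0],[0,-0.02,0],[0,-0.02,0]], jaw=[0.3,0.3,0.3])

```text
time: 18.62
tool_pos: [455.6, -75.8, 65.3]
tcp_rot: [180.0, -0.0, -175.5]
ft_force: [-2.0, 4.6, -2.0]
finger_gap: 25.8
grip_force: 2.1
```

Call:
apply_moves(angular=[[0,0,0.05],[0,0,0.05],[0,0,0.05]], travel=[[0.003,-0.02,0],[0.003,-0.02,0],[0.003,-0.02,0]], jaw=[0.3,0.3,0.3])

```text
time: 19.0
tool_pos: [455.7, -78.2, 65.2]
tcp_rot: [180.0, -0.0, -174.3]
ft_force: [-3.2, 3.8, -1.5]
finger_gap: 25.5
grip_force: 2.2
```

Call:
apply_moves(angular=[[0,0,0.05],[0,0,0.05],[0,0,0.05]], travel=[[0.003,-0.02,0],[0.003,-0.02,0],[0.003,-0.02,0]], jaw=[0.3,0.3,0.3])

```text
time: 19.38
tool_pos: [456.0, -80.6, 65.2]
tcp_rot: [180.0, -0.1, -173.1]
ft_force: [-3.4, 3.8, -0.9]
finger_gap: 25.9
grip_force: 2.3
```

Call:
apply_moves(angular=[[0,0,0],[0,0,0],[0,0,0]], travel=[[0.003,-0.02,0],[0.003,-0.02,0],[0.003,-0.02,0]], jaw=[0.3,0.3,0.3])

```text
time: 19.75
tool_pos: [456.4, -83.0, 65.3]
tcp_rot: [180.0, -0.1, -173.1]
ft_force: [-4.5, 3.4, -0.7]
finger_gap: 25.6
grip_force: 2.2
```

Call:
apply_moves(angular=[[0,0,0],[0,0,0]], travel=[[0.003,-0.02,0],[0.003,-0.02,0]], jaw=[0.3,0.3])

```text
time: 20.0
tool_pos: [456.7, -84.6, 65.3]
tcp_rot: [180.0, -0.0, -173.1]
ft_force: [-3.7, 3.2, -1.1]
finger_gap: 25.6
grip_force: 2.1
```

Call:
apply_moves(angular=[[0,0,0],[0,0,0],[0,0,0],[0,0,0]], travel=[[0,0.1,0],[0,0,0],[0,0,0],[0,0,0]], jaw=[0.3,0.3,0.3,0.3])

```text
time: 20.5
tool_pos: [457.3, -80.8, 65.7]
tcp_rot: [-180.0, 0.0, -173.1]
ft_force: [0.1, 0.3, -0.3]
finger_gap: 25.7
grip_force: 0.0
```

```bash
python3 - <<'E'
from h import *
s=snap('top','t5.png'); 
S=snap('side','s5.png')
print(r.sense()['tool_pos'],r.sense()['ft_force'],r.sense()['finger_gap'])
u,v=proj(s,[506,-70,30]).astype(int);U,V=proj(S,[500,-80,30]).astype(int)
a=cv2.resize(s['color'][v-38:v+38,u-50:u+50],None,fx=4,fy=4,interpolation=cv2.INTER_CUBIC)
b=cv2.resize(S['color'][V-38:V+38,U-50:U+50],None,fx=8,fy=8,interpolation=cv2.INTER_CUBIC)[:600,:]
b=b[:600,:800]
# side only is useful, with the top as inset
b[0:228,0:300]=cv2.resize(a,(300,228))
cv2.imwrite('pics/both5.png',b[:,:,::-1]);print(u,v,U,V)
E
```

```text
[457.20189577 -80.70833305  65.59484159] [ 0.37068974 -0.25370188 -0.15681509] 25.74172306289838
328 258 358 264
```

View pics/both5.png

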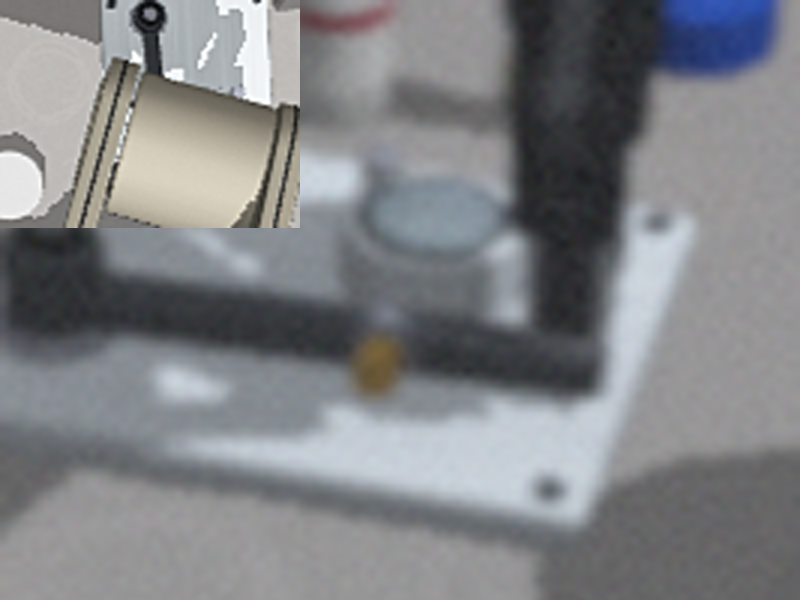

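The side view shows the bar lying past the lens (bar (110,300) to (590,370), plunger at (378,365), lens at (430,240)). The force zero is unchanged. I push on straight in small steps.

Call:
apply_moves(angular=[[0,0,0],[0,0,0],[0,0,0],[0,0,0]], travel=[[0,-0.05,0],[0,-0.05,0],[0.002,-0.02,0],[0.002,-0.02,0]], jaw=[0.3,0.3,0.3,0.3])

```text
time: 21.1
tool_pos: [457.1, -85.9, 65.4]
tcp_rot: [180.0, -0.0, -173.1]
ft_force: [-0.9, 3.9, 1.9]
finger_gap: 25.6
grip_force: 2.0
```

Call:
apply_moves(angular=[[0,0,0],[0,0,0]], travel=[[0.002,-0.02,0],[0.002,-0.02,0]], jaw=[0.3,0.3])

```text
time: 21.35
tool_pos: [457.2, -87.7, 65.4]
tcp_rot: [180.0, -0.0, -173.1]
ft_force: [-2.3, 4.1, 3.6]
finger_gap: 25.7
grip_force: 2.0
```

Call:
apply_moves(angular=[[0,0,0],[0,0,0]], travel=[[0.002,-0.02,0],[0.002,-0.02,0]], jaw=[0.3,0.3])

```text
time: 21.6
tool_pos: [457.3, -89.4, 65.4]
tcp_rot: [180.0, -0.0, -173.1]
ft_force: [-2.8, 3.5, 2.7]
finger_gap: 25.8
grip_force: 2.2
```

Call:
apply_moves(angular=[[0,0,0],[0,0,0]], travel=[[0.003,-0.02,0],[0.003,-0.02,0]], jaw=[0.3,0.3])

```text
time: 21.85
tool_pos: [457.5, -90.9, 65.3]
tcp_rot: [180.0, -0.0, -173.1]
ft_force: [-3.1, 3.8, 3.2]
finger_gap: 25.6
grip_force: 2.5
```

Call:
apply_moves(angular=[[0,0,0],[0,0,0]], travel=[[0.003,-0.02,0],[0.003,-0.02,0]], jaw=[0.3,0.3])

```text
time: 22.1
tool_pos: [457.6, -92.4, 65.3]
tcp_rot: [180.0, -0.0, -173.1]
ft_force: [-4.3, 4.5, 4.0]
finger_gap: 25.4
grip_force: 2.7
```

Call:
apply_moves(angular=[[0,0,0],[0,0,0]], travel=[[0.003,-0.02,0],[0.003,-0.02,0]], jaw=[0.3,0.3])

```text
time: 22.35
tool_pos: [457.8, -94.0, 65.3]
tcp_rot: [180.0, -0.1, -173.1]
ft_force: [-3.9, 4.8, 2.8]
finger_gap: 25.5
grip_force: 2.9
```

The push force has risen by about what half-compression should add. I back off for a clean zero, then re-approach to check it.

Call:
apply_moves(angular=[[0,0,0],[0,0,0],[0,0,0]], travel=[[0,0.1,0],[0,0,0],[0,0,0]], jaw=[0.3,0.3,0.3])

```text
time: 22.72
tool_pos: [458.5, -90.4, 65.6]
tcp_rot: [-180.0, 0.0, -173.1]
ft_force: [0.0, 1.2, -0.3]
finger_gap: 25.5
grip_force: 0.0
```

Call:
apply_moves(angular=[[0,0,0],[0,0,0],[0,0,0]], travel=[[0,-0.04,0],[0,-0.04,0],[0,-0.03,0]], jaw=[0.3,0.3,0.3])

```text
time: 23.1
tool_pos: [458.3, -94.1, 65.4]
tcp_rot: [179.9, 0.0, -173.1]
ft_force: [0.3, 6.6, 1.4]
finger_gap: 25.8
grip_force: 2.9
```

Call:
apply_moves(angular=[[0,0,0],[0,0,0],[0,0,0],[0,0,0],[0,0,0],[0,0,0],[0,0,0],[0,0,0],[0,0,0],[0,0,0],[0,0,0]], travel=[[0,0.11,0],[0,0,0],[0,0,0.3],[0,0,0.6],[0,0,0.8],[0,0,0.8],[-0.3,0.9,0],[-0.3,0.9,0],[-0.3,0.9,0],[-0.3,0.9,0],[0,0,0]], jaw=[0.3,0.3,0.3,0.3,0.3,0.3,0.3,0.3,0.3,0.3,0.3])

```text
time: 24.48
tool_pos: [409.9, 55.5, 166.4]
tcp_rot: [180.0, 0.1, -172.9]
ft_force: [0.2, 0.1, -0.3]
finger_gap: 25.7
grip_force: 0.0
```

```bash
python3 - <<'E'
from h import *
print(r.sense()['tool_pos'],r.sense()['ft_force'])
s=snap('top');c=s['color'];print(proj(s,[506.1,-121.8,32]))
g=c[:,:,0].astype(int);
u,v=348,258
hsv=cv2.cvtColor(c,cv2.COLOR_RGB2HSV)
# glass: bluish grey patch
m=((c[:,:,2].astype(int)-c[:,:,0]>8)&(c[:,:,2]<215)&(c[:,:,2]>110)).astype(np.uint8); w=np.zeros_like(m);w[v-14:v+14,u-14:u+14]=m[v-14:v+14,u-14:u+14]
n,l,st,ce=cv2.connectedComponentsWithStats(w);i=1+np.argmax(st[1:,4]);print(st[i],ce[i],ray(s,*ce[i],32).round(1))
# dark arm pixels: fit bar line
d=((c.max(2)<75)).astype(np.uint8);w=np.zeros_like(d);w[238:280,u-40:u-10]=d[238:280,u-40:u-10]
ys,xs=np.nonzero(w);P=np.array([ray(s,x,y,30)[:2] for x,y in zip(xs,ys)]);vx=cv2.fitLine(P.astype(np.float32),2,0,.01,.01).ravel();print(len(P),vx.round(3),'theta',np.arctan(vx[1]/vx[0])-np.radians(.48), P.min(0),P.max(0))
E
```

```text
[409.90113132  55.45872748 166.36833563] [ 0.18671459  0.13034439 -0.26259651]
[348.40110324 258.51892186]
[335 244  25  23 304] [348.32894737 254.05921053] [ 517.8 -121.9   32. ]
107 [ 9.92000e-01  1.23000e-01  4.97342e+02 -8.08250e+01] theta 0.11518325799174481 [453.07694248 -91.2445635 ] [561.46866669 -35.67776693]
```

```bash
python3 - <<'E'
from h import *
s=snap('top');c=s['color'];g=cv2.cvtColor(c,cv2.COLOR_RGB2GRAY)
p=cv2.resize(g[243:274,333:364],None,fx=8,fy=8,interpolation=cv2.INTER_CUBIC)
for z in [cv2.HoughCircles(cv2.GaussianBlur(p,(0,0),3),cv2.HOUGH_GRADIENT,1,20,param1=60,param2=12,minRadius=50,maxRadius=85)]:
    for q in z[0][:4]: print(q, ray(s,333+q[0]/8-.44,243+q[1]/8-.44,32).round(1), 'r mm',q[2]/8*2.63)
print(g[246:272:1,336:362:2])
E
```

```text
[126.5 125.5  62.4] [ 506.8 -121.7   32. ] r mm 20.514002
[144.5 138.5  71.1] [ 502.4 -127.5   32. ] r mm 23.374126
[104.5 126.5  71.2] [ 506.6 -114.5   32. ] r mm 23.407
[140.5 110.5  69.9] [ 511.7 -126.5   32. ] r mm 22.979626
[[240 239 247 168 170 174 173 174 180 175 175 168 245]
 [241 239 183 174 171 173 173 175 182 175 174 165 246]
 [243 240 187 175 170 168 174 174 179 178 175 121 247]
 [248 244 190 175 167 151 217 196 176 177 169 164 243]
 [254 241 190 169 199 255 255 255 254 149 178 173 245]
 [168 165 168 156 255 170  47  95 255 218 181 183 241]
 [175 172 165 255 198 109 145 124  48 255 156 193 246]
 [179 173 137 255  74 178 181 181 147 153 180 244 243]
 [180 174 207 155 151 181 164 162 185  68 255 248 243]
 [168 175 255 105 186 179 168 164 179 138 249 245 244]
 [139 169 255  95 190 183 186 169 180 173 193 246 246]
 [114 160 255 108 194 171 173 172 168 194 152 187 243]
 [101 177 255 160 181 177 178 177 171 191 157 159 247]
 [ 88 147 255 126 183 180 181 176 172 193 165 191 248]
 [ 86 172 255 116 184 181 182 181 174 193 214 191 247]
 [116 182 255 110 200 181 183 196 178 167 216 184 247]
 [ 82 182 248 136 187 184 185 182 178 104 255 172 248]
 [ 88 179 185 217 130 203 183 197 182  73 255 129 249]
 [ 53 176 171 255  99 177 197 198 129 226 142 172 248]
 [ 26 173 251 227 249  97 109  92 170 255 147 179 206]
 [ 29 173 245 222 250 244 198 182 255 255 171 183 237]
 [ 31 165 244 247 172 252 255 253 247 253 135 185 246]
 [ 37 163 243 244 244 221 233 200 242 248 238 178 247]
 [ 40 167 243 243 240 242 246 243 241 245 246 250 244]
 [ 45 164 243 243 239 240 243 241 240 245 243 244 243]
 [ 45 166 244 242 240 240 242 240 240 246 242 243 243]]
```

The lens is at (506.8, -121.7), within 1 mm of home, and the bar is at about -0.115 rad. The arm is clear, so I hand in.

```bash
python3 -c "
from bench import r
print(r.hand_in())"
```

```text
the job is handed in; nothing more can be done
None
```

I slid the lens home against both pins with the keeper still open, swung the keeper in until its tip was pressed about half-way (roughly 3 N estimated from the push force), withdrew the arm and handed the job in; no verdict came back.

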